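# Unlock the pit-lane camcorder and lay it in its case tray

### The job

Get the camcorder off its sloping transport rest: turn the black knob anticlockwise as far as it goes to free the catch, slide the catch fully clear of the camera's shoe and leave it there, then lift the camera by its top handle. Set it down gently, upright and lengthways, in the blue case tray and let go, without disturbing the lunch things.

Things in the scene. Friction and masses are not known exactly. Their poses are not given: they have to be found in the camera images.
- stand: transport rest, fixed: grey plate 97 x 310 mm sloping 30 degrees on a dark foot. Origin: centre of the foot's underside, on the table; x to the plate's high edge, y along the rest, z up. Middle of the plate's top 45 mm above the origin. The camera lies on the -y part against a red lip 22 mm high along the low edge; catch and knob on the +y part. 'Above the plate' is square to it.
- camera_center (a point): black camcorder, loose, 0.6 kg: body 75 (x) x 150 (y) x 85 (z) mm, lens at the -y end, aluminium shoe 10 mm thick, 50 wide, sticking out 25 mm at the foot of the +y end; 220 mm long over all. Point: mid-width, mid-length over all, 42.5 mm above its underside. z is the camera's own up (square to the slope while on the rest), y runs along the rest.
- camera_handle (a point): centre of the grey handle bar on the camera, over its centre of mass: bar 18 wide (x), 20 high (z), 120 mm long (y), on two posts that leave 96 mm of bar between them and 35 mm free beneath. 130 mm above the camera's underside, at y = +5 mm from camera_center. Axes as the camera's.
- knob_grip (a point): where to grip the knob: black upright wing 14 thick (x), 60 long (y), 40 mm high. Point: on the knob's axis, 14 mm below the wing's top, 66 mm above the plate. z = knob axis, square to the slope; axes turn with the knob. Under the wing a yellow tongue, 10 mm wide, reaches 46 mm from the axis to +y, its top 26 mm below this point. The knob rides on the catch.
- knob (a joint): knob angle, rad. 0 = locked: the tongue points along the rest's +y, end on to a red lug 3 mm off, so the catch cannot slide. Grows anticlockwise seen from above the plate, to a stop at 1.4; from about 1.1 the catch is free for its whole travel. Stays where left; turns with 0.06 N m.
- catch (a joint): travel of the aluminium catch along the rest's +y, m: 0 = its nose covers the last 14 mm of the camera's shoe and holds it down, 0.03 = fully clear, at the end stop. Stays where left, slides with about 3 N; may be slid by the knob on it.
- tray: blue open tray of the camera case, fixed, 140 (x) x 265 (y) x 30 (z) mm, walls 6 mm, grey lining; inside 128 x 253 mm. Origin: centre of its underside, z up. The inner floor is 5 mm up. The camera fits lengthways along y, either end first.
- camera: the camcorder as a whole; origin on its underside below camera_center, same axes.
- cup_center (a point): white cup, bystander, 80 mm across, 105 mm high; this point half-way up.
- ramekin_center (a point): white ramekin, bystander, 84 mm across, 45 mm high; this point half-way up.
- meal_box_center (a point): white closed take-away box, bystander, 150 x 165 x 70 mm; this point 32 mm above its underside.
Things that resemble listed ones, but are neither listed nor needed, are in the scene too. Leave any green or purple look-alike of the camera alone.

How it is judged:
On the way, in this order (a step that is already met when the one before it is completed fails the run):
1. the knob is turned anticlockwise to free the catch (past 1.0 rad) (value of joint knob above 1 rad), for 0.1 s.
2. the catch is slid clear of the shoe (over 22 mm) with the camera still on its rest (value of joint catch above 0.022 m and distance of camera_center from where it was at the start of the episode below 0.03 m), for 0.1 s.
3. the camera is lifted clear of the rest, held by its top handle (distance of camera_center from where it was at the start of the episode above 0.05 m and contact force between camera and stand below 0.1 N and contact force between the fingers and camera above 1 N and distance between the grasp point and camera_handle below 0.065 m), for 0.1 s.
At the end, for the whole second after the job is handed in: The camera stands upright (within 0.08 rad) and lengthways (within 0.25 rad) on the tray's floor (underside under 10 mm above the tray's underside), its centre within 40 mm of the tray's, at rest and released; the catch is still slid clear (over 20 mm) (horizontal distance between camera_center and tray below 0.04 m and z of camera in the frame of tray below 0.01 m and angle between camera_center's own z axis and vertical below 0.08 rad and angle between the y axis of camera_center and the y axis of tray, either way round below 0.25 rad and linear speed of camera below 0.02 m/s and value of joint catch above 0.02 m); the robot touches nothing.
It fails at once if the camera is dropped (falls freely by more than about 10 mm) (contact force between the fingers and camera below 0.2 N and linear speed of camera above 0.45 m/s).
It fails at once if the held camera is banged into the tray (touches it while moving faster than 0.3 m/s) (contact force between the fingers and camera above 1 N and contact force between camera and tray above 1 N and linear speed of camera above 0.3 m/s).
It fails at once if a lunch thing is disturbed (moved over 30 mm) (distance of any of cup_center, ramekin_center, meal_box_center from where it was at the start of the episode above 0.03 m).
It also fails if it takes over 48 s, if anything falls off the work surface, if the arm or the gripper's body presses on something with over 40 N, if the wrist force passes 120 N, or if a joint passes its speed limit or range.

### The arm

A 6-joint arm with a two-finger parallel gripper is mounted at the origin on the work surface. World frame = base frame: x ahead of the robot, y to its left, z up, the work surface at z = 0. Lengths are in m, angles in rad, forces in N, time in s.
With the tool pointing down it reaches from about 0.375 to 0.9 m from the base axis. Payload 3.1 kg.
Tool frame: the origin (TCP) lies between the finger pads; the fingertips stand 17 mm ahead of it and the grasp point (between the pads) lies 2 mm behind it (robot.nose_length is the distance from the TCP to the fingertips, in m); z points along the fingers, y is the line along which they close (so a half turn about z gives the same grasp; the last joint's range is limited). The gripper opens to 87 mm and grips with 3 to 60 N. Pads are 19 mm wide; open, the fingers measure 117 mm over their backs; the gripper's body (75 mm by 190 mm) begins 51 mm behind the grasp point.
Start: joints at [-1.367, 0.527, 1.433, -0, 1.181, -0.178], TCP at [0.233, -0.58, 0.24] pointing down, gripper open.
Joint ranges: [-3.08, 3.08], [-0.75, 2.2], [0.22, 2.44], [-1.43, 4.57], [0, 2.65], [-2.85, 2.85]. Speed limits (rad/s): [2.79, 2.79, 3.14, 3.14, 3.14, 3.14].

### API

Orientations are given as a unit quaternion [x, y, z, w].
In Python, from rig import robot, cams gives the robot as it stands.
- The arm moves only by the shell command python3 -m pendant 'ROWS' [FORCE]. ROWS is JSON, a list of rows, each an object with "jaw": the opening, from 0 (shut) to 1 (fully open); "linear": the shift along the tool's x, y, z in cm, a list of three; "twist": the turn about the tool's z in degrees. A call has 1 to 12 rows; each row shifts and turns the commanded pose from where the row before left it, along the tool's axes as they then stand; what a row does not reach is not made up. A row lasts 1/12 s, in which the tool goes at most 41.7 mm and 7.16 degrees, less where a joint would pass 70% of its speed; a pose out of reach is approached as far as the arm can. A call is refused whole if a number of a shift passes 4.17 or a number of a turn 7.16, either way. A call with a gripper value outside its range is refused whole. The fingers move at their own pace and stop on an object; FORCE is the grip in N (left out, the last holds). Time passes only in rows, so rows that do not move let the fingers close. It gives the time, the measured TCP pose, the force, the opening and the grip force at its end, in the units of the state.
- robot.get_obs(): the state, without advancing time (a new reading comes with each control period).
- cams.camera(name): name is "scene" or "top"; returns a dict with "color" (400x640x3 uint8, blue, green, red), "depth" (400x640 float32, m along the optical axis (not along the pixel's ray), 0 where there is no reading), "fov_y" (degrees; the focal length in pixels is half the picture's height over the tangent of half this angle, whatever the lens; pixels are square), "cx", "cy" (the principal point, pixels), "view" (4x4, takes a point from world to camera coordinates). Camera axes: x right, y down, z forward; pixel columns grow to the right and rows downward; lengths in m; the calibration is good to about 2 mm. A picture is of the moment at which its call begins.
- robot.hand_in(): hands the job in; it is judged then, once.
The state is a dict: "time": time; "q": joint angles; "joint_velocities": joint speeds; "joint_torque": joint torques, N m; "position": TCP position; "tool_rot": TCP orientation; "ft_force": force on the tool from outside, world axes, zero at the start; "moment": the same for the moment, N m; "grip_width": finger opening in m; "grip_force": force on a finger pad.
Only numpy, scipy, OpenCV 4.12 (cv2) and the standard library are available. Lean on these libraries where they do the work, as an engineer would, in place of code of your own. Each camera call takes 0.05 s, during which the arm holds its last target. There are 200 camera calls.

## Working session

There is one attempt and no reset: what is moved stays moved. The work goes in short steps, Python scripts to look and compute and a shell command to move; the robot and the scene stay as the last step left them, time stands still between calls to the robot, and variables do not carry over. Pictures are saved under pics/ and viewed, at most 10 in all, crops included, and the job is handed in when it is done.

```bash
mkdir -p pics; ls; cat > h.py <<'E'
import numpy as np, cv2
from rig import robot, cams
def shot(n):
    c=cams.camera(n); np.savez('/tmp/%s.npz'%n,**c); return c
def load(n): return dict(np.load('/tmp/%s.npz'%n))
def cloud(c):
    h,w=c['depth'].shape; f=h/2/np.tan(np.radians(float(c['fov_y']))/2)
    u,v=np.meshgrid(np.arange(w),np.arange(h)); d=c['depth']
    P=np.stack([(u-c['cx'])/f*d,(v-c['cy'])/f*d,d],-1)
    T=np.linalg.inv(c['view']); return P@T[:3,:3].T+T[:3,3]
E
python3 - <<'E'
from h import *
for n in('scene','top'):
    c=shot(n); cv2.imwrite(f'pics/{n}0.png',c['color']); print(n,c['fov_y'],c['cx'],c['cy'],np.linalg.inv(c['view'])[:3].round(3).tolist(),(c['depth']>0).mean())
o=robot.get_obs(); print(o)
E
```

```text
pics
scene 50.62913598303726 322.1778033855333 202.3332202615634 [[0.838, 0.439, -0.324, 0.948], [0.546, -0.672, 0.5, -0.484], [0.002, -0.596, -0.803, 1.094]] 0.99630078125
top 44.146932976023805 317.32680954641484 204.48212165707872 [[0.027, -0.992, 0.121, 0.393], [-1.0, -0.027, -0.003, 0.125], [0.006, -0.12, -0.993, 1.623]] 0.99603125
{'time': 0.1, 'q': array([-1.36749999e+00,  5.28342045e-01,  1.43377991e+00, -6.37488857e-07,
        1.18142561e+00, -1.78480754e-01]), 'joint_velocities': array([-0.00050511, -0.00134241, -0.00230129,  0.00124707,  0.00034282,
       -0.00054469]), 'joint_torque': array([-2.85013766e-04, -4.40983701e+01, -1.77151000e+01,  6.34691468e-02,
        5.33947698e-02, -4.72913246e-05]), 'position': array([ 0.23276423, -0.57935411,  0.23868679]), 'tool_rot': array([ 9.81835546e-01,  1.89731403e-01, -1.24224942e-05, -9.77376468e-04]), 'ft_force': array([ 0.28879518, -0.83315382,  0.62465447]), 'moment': array([0.00442784, 0.00237824, 0.06313607]), 'grip_force': 0.0, 'grip_width': 0.08674147474323474}
```

View pics/scene0.png

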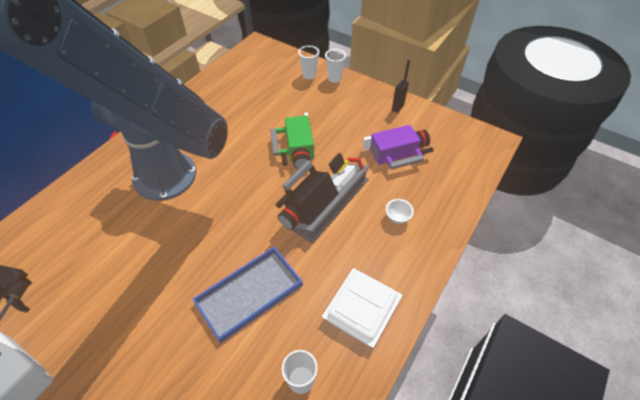

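View pics/top0.png

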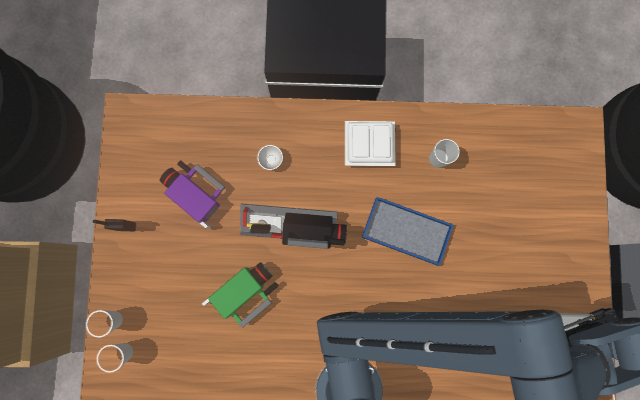

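The scene picture shows the rest, with the camcorder on it, at about (325,195). The tray is at (248,293), the box at (365,305), the ramekin at (400,211) and the nearest cup at (300,370). In the top view the rest is at (293,227) with the lens to the right, and the camera leans towards the robot. The tray is at (408,232).

```bash
python3 - <<'E'
from h import *
t=load('top');s=load('scene')
a=cv2.resize(t['color'][190:260,225:365],None,fx=5,fy=5,interpolation=cv2.INTER_CUBIC)
b=cv2.resize(s['color'][140:245,265:385],None,fx=5,fy=5,interpolation=cv2.INTER_CUBIC)
a=cv2.resize(a,(600,300));b=cv2.resize(b,(342,300))
a=cv2.resize(a,None,fx=.75,fy=.75)
im=np.zeros((300,800,3),np.uint8);im[:a.shape[0],:a.shape[1]]=a;im[:,455:797]=b;cv2.imwrite('pics/crop1.png',im)
for n,c in(('top',t),('scene',s)):
    P=cloud(c); hsv=cv2.cvtColor(c['color'],cv2.COLOR_BGR2HSV)
    # tray: blue
    m=cv2.inRange(hsv,(105,90,40),(125,255,255))>0
    m&=(P[...,2]>.01)&(P[...,2]<.06)&(P[...,0]>.3)&(abs(P[...,1])<.4)
    q=P[m]; r=cv2.minAreaRect(q[:,:2].astype(np.float32)); print(n,'tray',m.sum(),r,q[:,2].max())
    # things above table
    m=((P[...,2]>.012)&(P[...,2]<.3)&(P[...,0]>.25)&(P[...,0]<1.1)&(abs(P[...,1])<.75)).astype(np.uint8)
    k,l,st,ce=cv2.connectedComponentsWithStats(m)
    for i in range(1,k):
        if st[i,4]>80:
            q=P[l==i]; r=cv2.minAreaRect(q[:,:2].astype(np.float32)); print(np.round(r[0],3),np.round(r[1],3),round(r[2],1),'zmax',q[:,2].max().round(3),st[i])
E
```

```text
top tray 596 ((0.5098831653594971, -0.1746581345796585), (0.26472458243370056, 0.14117290079593658), 71.03709411621094) 0.04072305045336244
[ 0.795 -0.047] [0.152 0.165] 1.3 zmax 0.081 [ 345  121   51   45 2253]
[ 0.758 -0.281] [0.078 0.08 ] 48.2 zmax 0.113 [430 139  30  29 479]
[0.737 0.28 ] [0.082 0.081] 88.5 zmax 0.052 [257 145  26  25 360]
[0.62  0.515] [0.221 0.14 ] 51.9 zmax 0.088 [ 160  161   65   68 2078]
[ 0.51  -0.175] [0.266 0.141] 71.2 zmax 0.041 [362 197  92  69 631]
[0.509 0.199] [0.342 0.124] 86.8 zmax 0.176 [ 240  203  107   46 3476]
[0.501 0.73 ] [0.031 0.039] 0.9 zmax 0.118 [111 219  25  12 245]
[0.282 0.349] [0.14  0.235] 41.1 zmax 0.086 [ 202  262   76   48 1818]
[0.264 0.042] [0.006 0.125] 9.9 zmax 0.3 [321 312  48   8  98]
[ 0.261 -0.652] [0.13  0.034] 78.2 zmax 0.299 [559 312  33   8 168]
scene tray 596 ((0.5105586647987366, -0.17817141115665436), (0.26437798142433167, 0.14159896969795227), 71.24298858642578) 0.035967175595972956
[0.502 0.726] [0.033 0.049] 0.0 zmax 0.115 [392  82  15  29 280]
[0.408 0.242] [0.427 0.333] 87.1 zmax 0.172 [ 273  113   97  126 5527]
[0.262 0.035] [0.023 0.135] 0.2 zmax 0.3 [192 121  36  38 549]
[0.622 0.511] [0.224 0.143] 51.3 zmax 0.082 [ 363  125   71   45 1976]
[0.737 0.275] [0.082 0.083] 73.9 zmax 0.051 [386 199  28  25 398]
[ 0.51  -0.178] [0.266 0.145] 71.1 zmax 0.036 [ 193  247  110   95 1206]
[ 0.794 -0.05 ] [0.151 0.166] 1.1 zmax 0.076 [ 323  269   79   79 3397]
[ 0.758 -0.285] [0.077 0.079] 33.7 zmax 0.109 [282 350  35  43 786]
[ 0.259 -0.647] [0.018 0.086] 0.0 zmax 0.126 [   0  361   53   39 1221]
```

View pics/crop1.png

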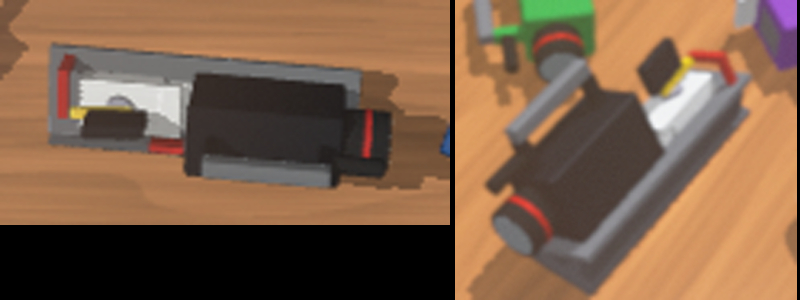

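The crop shows the knob wing (black) at top-view pixel (260,228), with the yellow tongue pointing to +y (left). The red lug is to its left, the white catch is beneath it, and the handle bar (grey) is below and right of the body. Next I'll measure the yaw, handle and knob.

```bash
python3 - <<'E'
from h import *
for n in('top','scene'):
    c=load(n);P=cloud(c); hsv=cv2.cvtColor(c['color'],cv2.COLOR_BGR2HSV)
    x,y,z=P[...,0],P[...,1],P[...,2]; S,V=hsv[...,1],hsv[...,2]
    tb=(x>.35)&(x<.8)&(y>-.4)&(y<.45)&(abs(z)<.012)&(S>80); print(n,'table z',np.median(z[tb]))
    reg=(x>.40)&(x<.62)&(y>0.0)&(y<.38)
    def rep(name,m):
        q=P[m]; mu=q.mean(0); d=np.linalg.svd(q-mu)[2][0]; d*=np.sign(d[1])
        lo,hi=np.percentile((q-mu)@d,[1,99]); print(name,m.sum(),'mid',(mu+d*(lo+hi)/2).round(4),'len',round(hi-lo,4),'dir',d.round(3),'z',np.percentile(z[m],[2,98]).round(4),'x',np.percentile(x[m],[2,98]).round(4),'y',np.percentile(y[m],[2,98]).round(4))
    rep('handle',reg&(z>.14)&(S<70)&(V>70)&(V<190))
    rep('knob',reg&(z>.075)&(V<65)&(y>.245)&(y<.36))
    rep('plate+',reg&(z>.012)&(S<60)&(V>70)&(V<190)&(x>.5)&(z<.1))
    rep('yellow',reg&(cv2.inRange(hsv,(20,120,80),(35,255,255))>0)&(z>.02))
    rep('redlug',reg&((hsv[...,0]<8)|(hsv[...,0]>172))&(S>140)&(z>.02)&(y>.24))
    m=reg&(z>.1)&(V<65)&(y<.245); q=P[m]; print('body dark',q.min(0).round(3),q.max(0).round(3))
E
```

```text
top table z -0.000311276876974409
handle 275 mid [0.455  0.1467 0.1659] len 0.1151 dir [ 0.06   0.998 -0.002] z [0.156  0.1744] x [0.4443 0.4664] y [0.0918 0.2038]
knob 106 mid [0.5013 0.2949 0.1053] len 0.0581 dir [ 0.152  0.966 -0.21 ] z [0.0888 0.1199] x [0.4871 0.5104] y [0.2676 0.3217]
plate+ 910 mid [0.5505 0.2146 0.0636] len 0.3084 dir [-0.04   0.999 -0.034] z [0.03  0.079] x [0.5014 0.574 ] y [0.0627 0.3661]
yellow 34 mid [0.5142 0.3115 0.0803] len 0.0562 dir [-0.112  0.993 -0.042] z [0.0732 0.088 ] x [0.5066 0.5177] y [0.2841 0.3389]
redlug 95 mid [0.5098 0.3013 0.0649] len 0.141 dir [0.454 0.791 0.41 ] z [0.0291 0.1003] x [0.4763 0.5666] y [0.2406 0.3515]
body dark [0.447 0.03  0.1  ] [0.536 0.223 0.16 ]
scene table z -0.0005318668880940347
handle 281 mid [0.4583 0.1282 0.1632] len 0.1405 dir [0.062 0.998 0.021] z [0.1445 0.1715] x [0.4442 0.4698] y [0.0724 0.197 ]<stdin>:8: RuntimeWarning: Mean of empty slice.
  ret = um.true_divide(
Traceback (most recent call last):
IndexError: index -1 is out of bounds for axis 0 with size 0
```

```bash
python3 -m pendant '[{"jaw":0,"linear":[0,0,0],"twist":-7.16},{"jaw":0,"linear":[0,0,0],"twist":-7.16},{"jaw":0,"linear":[0,0,0],"twist":-7.16},{"jaw":0,"linear":[0,0,0],"twist":-7.16},{"jaw":0,"linear":[0,0,0],"twist":-7.16},{"jaw":0,"linear":[0,0,0],"twist":-7.16},{"jaw":0,"linear":[0,0,0],"twist":-7.16},{"jaw":0,"linear":[0,0,0],"twist":-7.16},{"jaw":0,"linear":[0,0,0],"twist":-7.16},{"jaw":0,"linear":[0,4,0],"twist":0},{"jaw":0,"linear":[0,4,0],"twist":0},{"jaw":0,"linear":[0,4,0],"twist":0}]' 10
python3 -m pendant '[{"jaw":0,"linear":[0,4,0],"twist":0},{"jaw":0,"linear":[4,0,0],"twist":0},{"jaw":0,"linear":[4,0,0],"twist":0},{"jaw":0,"linear":[4,0,0],"twist":0},{"jaw":0,"linear":[4,0,0],"twist":0},{"jaw":0,"linear":[4,0,0],"twist":0},{"jaw":0,"linear":[4,0,0],"twist":0},{"jaw":0,"linear":[4,0,0],"twist":0},{"jaw":0,"linear":[4,0,0],"twist":0},{"jaw":0,"linear":[4,0,0],"twist":0},{"jaw":0,"linear":[4,0,0],"twist":0},{"jaw":0,"linear":[4,0,0],"twist":0}]'
```

```text
time: 1.1
position: [0.3531, -0.5877, 0.2392]
tool_rot: [0.73, 0.683, 0.0, -0.0]
ft_force: [0.8, -0.7, -0.2]
grip_width: 0.0153
grip_force: 0.0
time: 2.1
position: [0.4203, -0.1492, 0.2394]
tool_rot: [0.73, 0.684, 0.0, -0.0]
ft_force: [0.9, 0.1, -0.0]
grip_width: 0.0007
grip_force: 0.0
```

```bash
python3 -m pendant '[{"jaw":0,"linear":[4,0,0],"twist":0},{"jaw":0,"linear":[4,0,0],"twist":0},{"jaw":0,"linear":[4,0,0],"twist":0},{"jaw":0,"linear":[4,0,0],"twist":0},{"jaw":0,"linear":[4,0,0],"twist":0},{"jaw":0,"linear":[4,0,0],"twist":0},{"jaw":0,"linear":[4,0,0],"twist":0},{"jaw":0,"linear":[4,0,0],"twist":0},{"jaw":0,"linear":[4,0,0],"twist":0},{"jaw":0,"linear":[4,0,0],"twist":0},{"jaw":0,"linear":[2,0.5,0],"twist":0},{"jaw":0,"linear":[0,0,0],"twist":0}]'
python3 - <<'E'
from h import *
print(robot.get_obs()['position'],robot.get_obs()['q'].round(2))
c=shot('scene'); cv2.imwrite('pics/s2.png',cv2.resize(c['color'][60:260,220:460],None,fx=3,fy=3)[:600])
E
```

```text
time: 3.1
position: [0.4536, 0.2718, 0.2394]
tool_rot: [0.728, 0.686, 0.001, -0.0]
ft_force: [1.3, -0.2, 0.7]
grip_width: 0.0005
grip_force: 0.0
[0.45364231 0.27178051 0.23941968] [0.33 0.4  1.68 0.   1.07 0.39]
```

View pics/s2.png

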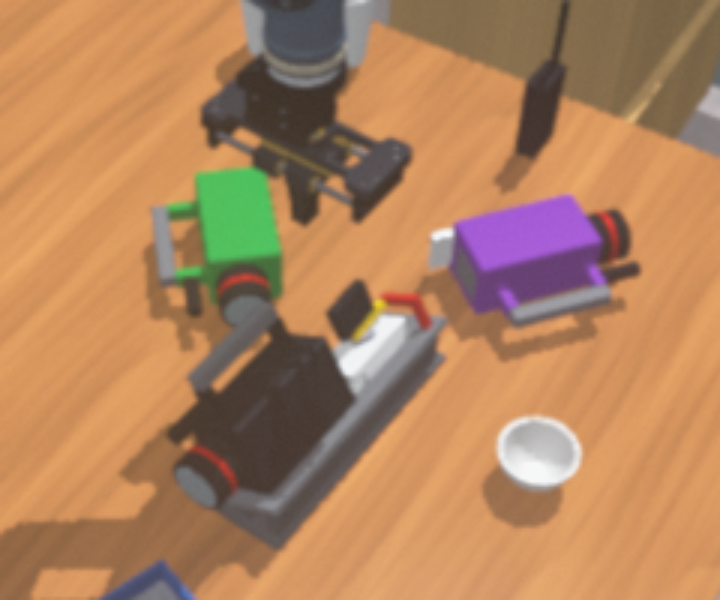

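The picture shows the gripper above and left of the knob. Its long body runs along the rest's x, as I wanted, and it is clear of the green camera. Next I lower it and push the -y end of the wing uphill.

```bash
python3 -m pendant '[{"jaw":0,"linear":[0,0,4],"twist":0},{"jaw":0,"linear":[0,0,4],"twist":0},{"jaw":0,"linear":[0,0,3],"twist":0},{"jaw":0,"linear":[0,0,1.4],"twist":0},{"jaw":0,"linear":[0,0.7,0],"twist":0},{"jaw":0,"linear":[0,0.6,0],"twist":0},{"jaw":0,"linear":[0,0.6,0],"twist":0},{"jaw":0,"linear":[0,0.6,0],"twist":0},{"jaw":0,"linear":[0,0.6,0],"twist":0},{"jaw":0,"linear":[0,0.6,0],"twist":0}]'
python3 -m pendant '[{"jaw":0,"linear":[0,0.5,0],"twist":0},{"jaw":0,"linear":[0,0.5,0],"twist":0},{"jaw":0,"linear":[0,0.5,0],"twist":0}]'
```

```text
time: 3.98
position: [0.4855, 0.264, 0.1167]
tool_rot: [0.729, 0.684, -0.004, -0.002]
ft_force: [-9.5, -2.4, 5.9]
grip_width: 0.0008
grip_force: 4.3
time: 4.23
position: [0.5038, 0.2638, 0.117]
tool_rot: [0.729, 0.684, -0.001, -0.0]
ft_force: [-2.4, -1.7, 0.6]
grip_width: 0.0005
grip_force: 0.8
```

```bash
python3 -m pendant '[{"jaw":0,"linear":[0,0.5,0],"twist":0},{"jaw":0,"linear":[0,0.5,0],"twist":0},{"jaw":0,"linear":[0,0.5,0],"twist":0},{"jaw":0,"linear":[0,0,0],"twist":0}]'
python3 - <<'E'
from h import *
print(robot.get_obs()['position'])
c=shot('scene'); t=shot('top');a=cv2.resize(c['color'][120:240,270:390],(480,480));b=cv2.resize(t['color'][190:260,225:295],(300,300),interpolation=cv2.INTER_CUBIC)
im=np.zeros((480,780,3),np.uint8);im[:,:480]=a;im[:300,480:]=b
cv2.imwrite('pics/s3.png',im)
E
```

```text
time: 4.57
position: [0.522, 0.2631, 0.1161]
tool_rot: [0.73, 0.684, 0.001, 0.001]
ft_force: [0.3, -1.8, 1.3]
grip_width: 0.0004
grip_force: 0.9
[0.52195071 0.26314063 0.11610991]
```

View pics/s3.png

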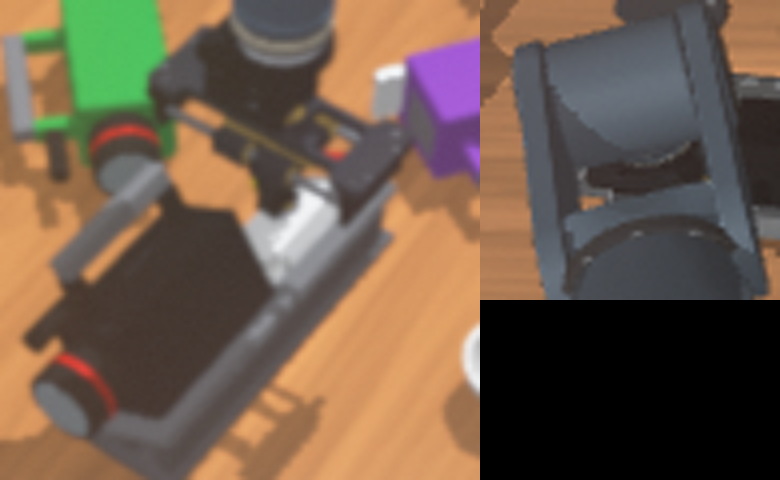

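The arm hides the knob from both cameras. The post tip is now at x +22 mm and y -30 mm from the axis. Sweeping +y will finish the turn to the stop and then slide the catch.

```bash
python3 -m pendant '[{"jaw":0,"linear":[0.3,0,0],"twist":0},{"jaw":0,"linear":[0.3,0,0],"twist":0},{"jaw":0,"linear":[0.3,0,0],"twist":0},{"jaw":0,"linear":[0.3,0,0],"twist":0},{"jaw":0,"linear":[0,0,0],"twist":0},{"jaw":0,"linear":[0,0,0],"twist":0}]'
python3 -m pendant '[{"jaw":0,"linear":[0.4,0,0],"twist":0},{"jaw":0,"linear":[0.4,0,0],"twist":0},{"jaw":0,"linear":[0.4,0,0],"twist":0},{"jaw":0,"linear":[0.4,0,0],"twist":0}]'
```

```text
time: 5.17
position: [0.5196, 0.276, 0.1153]
tool_rot: [0.729, 0.684, -0.0, -0.001]
ft_force: [-0.1, -0.2, 0.1]
grip_width: 0.0004
grip_force: 0.0
time: 5.5
position: [0.521, 0.2915, 0.1155]
tool_rot: [0.729, 0.684, -0.001, -0.0]
ft_force: [0.1, -1.8, 2.0]
grip_width: 0.0005
grip_force: 1.4
```

```bash
python3 -m pendant '[{"jaw":0,"linear":[0.4,0,0],"twist":0},{"jaw":0,"linear":[0.4,0,0],"twist":0},{"jaw":0,"linear":[0.3,0,0],"twist":0},{"jaw":0,"linear":[0,0,0],"twist":0}]'
```

```text
time: 5.83
position: [0.5227, 0.2985, 0.116]
tool_rot: [0.728, 0.685, -0.003, 0.003]
ft_force: [1.6, -16.6, 5.7]
grip_width: 0.0007
grip_force: 8.0
```

The force rose to 17 N, so the catch has reached a stop. I'll back off, lift away and look.

```bash
python3 -m pendant '[{"jaw":0,"linear":[-0.5,0,0],"twist":0},{"jaw":0,"linear":[-1,0,0],"twist":0},{"jaw":0,"linear":[0,0,-3],"twist":0},{"jaw":0.7,"linear":[0,0,-4],"twist":0},{"jaw":0.7,"linear":[0,0,-4],"twist":0},{"jaw":0.7,"linear":[0,-4,0],"twist":0},{"jaw":0.7,"linear":[-4,-4,0],"twist":0},{"jaw":0.7,"linear":[-4,0,0],"twist":0},{"jaw":0.7,"linear":[-4,0,0],"twist":0},{"jaw":0.7,"linear":[0,0,0],"twist":0}]'
python3 - <<'E'
from h import *
print(robot.get_obs()['position'])
c=shot('scene'); t=shot('top');a=cv2.resize(c['color'][120:240,270:390],(480,480));b=cv2.resize(t['color'][190:260,225:295],(300,300),interpolation=cv2.INTER_CUBIC)
im=np.zeros((480,780,3),np.uint8);im[:,:480]=a;im[:300,480:]=b
cv2.imwrite('pics/s4.png',im)
E
```

```text
time: 6.67
position: [0.4431, 0.1783, 0.2254]
tool_rot: [0.731, 0.683, -0.001, -0.0]
ft_force: [-0.5, 0.4, 0.2]
grip_width: 0.0393
grip_force: 0.0
[0.44306608 0.17834013 0.22544343]
```

View pics/s4.png

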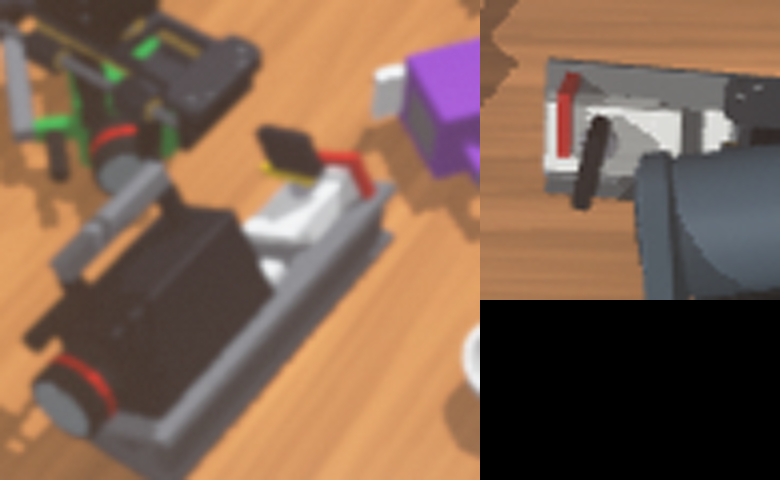

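The picture shows the wing turned about 80° and the catch at the far end of its travel, with a dark gap between its nose and the shoe. I'll check the travel in numbers.

```bash
python3 - <<'E'
from h import *
c=load('top');P=cloud(c);hsv=cv2.cvtColor(c['color'],cv2.COLOR_BGR2HSV);x,y,z=[P[...,i] for i in range(3)]
m=(x>.43)&(x<.57)&(y>.27)&(y<.37)&(z>.075)&(z<.16)&(hsv[...,2]<65);q=P[m];print(m.sum(),q.min(0),q.max(0),cv2.minAreaRect(q[:,:2].astype(np.float32)))
E
```

```text
35 [0.47070163 0.31462441 0.10001459] [0.53025258 0.3339422  0.1309936 ] ((0.5005889534950256, 0.32322707772254944), (0.011432399041950703, 0.060118649154901505), 79.5899658203125)
```

The travel is about 28 mm, so the catch is clear. Next is the handle: centre at about (0.459, 0.146, 0.156).

```bash
python3 -m pendant '[{"jaw":0.62,"linear":[-3.1,1.8,0],"twist":0},{"jaw":0.62,"linear":[0,0,2],"twist":0},{"jaw":0.62,"linear":[0,0,2],"twist":0},{"jaw":0.62,"linear":[0,0,1.5],"twist":0},{"jaw":0.62,"linear":[0,0,1],"twist":0},{"jaw":0.62,"linear":[0,0,0],"twist":0}]' 12
python3 -m pendant '[{"jaw":0.1,"linear":[0,0,0],"twist":0},{"jaw":0.1,"linear":[0,0,0],"twist":0},{"jaw":0.1,"linear":[0,0,0],"twist":0},{"jaw":0.1,"linear":[0,0,0],"twist":0},{"jaw":0.1,"linear":[0,0,0],"twist":0},{"jaw":0.1,"linear":[0,0,0],"twist":0}]' 12
```

```text
time: 7.27
position: [0.4598, 0.1517, 0.1584]
tool_rot: [0.729, 0.684, -0.001, -0.002]
ft_force: [-0.5, -0.8, -0.3]
grip_width: 0.0542
grip_force: 0.0
time: 7.77
position: [0.4562, 0.1511, 0.1607]
tool_rot: [0.73, 0.684, -0.003, -0.004]
ft_force: [-7.8, 2.2, 9.1]
grip_width: 0.0242
grip_force: 12.0
```

The 24 mm opening fits the tilted bar. I'll lift slowly, up and uphill, so the camera can swing upright.

```bash
python3 -m pendant '[{"jaw":0.1,"linear":[0,0.2,-0.3],"twist":0},{"jaw":0.1,"linear":[0,0.4,-0.5],"twist":0},{"jaw":0.1,"linear":[0,0.5,-0.6],"twist":0},{"jaw":0.1,"linear":[0,0.5,-0.6],"twist":0},{"jaw":0.1,"linear":[0,0.5,-0.6],"twist":0},{"jaw":0.1,"linear":[0,0.5,-0.6],"twist":0}]' 14
python3 -m pendant '[{"jaw":0.1,"linear":[0,0.5,-0.6],"twist":0},{"jaw":0.1,"linear":[0,0.5,-0.6],"twist":0},{"jaw":0.1,"linear":[0,0.5,-0.6],"twist":0},{"jaw":0.1,"linear":[0,0.5,-0.6],"twist":0},{"jaw":0.1,"linear":[0,0,-0.6],"twist":0},{"jaw":0.1,"linear":[0,0,-0.6],"twist":0}]'
```

```text
time: 8.27
position: [0.489, 0.1484, 0.1934]
tool_rot: [0.729, 0.684, 0.001, 0.001]
ft_force: [1.0, -0.3, -4.4]
grip_width: 0.0187
grip_force: 13.6
time: 8.77
position: [0.507, 0.1474, 0.2291]
tool_rot: [0.73, 0.684, -0.0, -0.0]
ft_force: [-0.1, 0.3, -5.6]
grip_width: 0.0178
grip_force: 14.0
```

The grip is now flat at 17.8 mm, so the camera hangs upright. I'll tighten the grip, raise it, turn and carry it over the tray.

```bash
python3 -m pendant '[{"jaw":0.1,"linear":[0,0,0],"twist":0},{"jaw":0.1,"linear":[0,0,-1],"twist":0},{"jaw":0.1,"linear":[0,0,-1.5],"twist":3},{"jaw":0.1,"linear":[0,0,-1],"twist":4},{"jaw":0.1,"linear":[0,0,0],"twist":4},{"jaw":0.1,"linear":[0,0,0],"twist":3},{"jaw":0.1,"linear":[0,0,0],"twist":1.2},{"jaw":0.1,"linear":[-1,0.35,0],"twist":0},{"jaw":0.1,"linear":[-2,0.7,0],"twist":0},{"jaw":0.1,"linear":[-3,1.1,0],"twist":0},{"jaw":0.1,"linear":[-3,1.1,0],"twist":0},{"jaw":0.1,"linear":[-3,1.1,0],"twist":0}]' 35
python3 -m pendant '[{"jaw":0.1,"linear":[-3,1.1,0],"twist":0},{"jaw":0.1,"linear":[-3,1.1,0],"twist":0},{"jaw":0.1,"linear":[-3,1.1,0],"twist":0},{"jaw":0.1,"linear":[-3,1.1,0],"twist":0},{"jaw":0.1,"linear":[-2.5,0.9,0],"twist":0},{"jaw":0.1,"linear":[-2,0.75,0],"twist":0},{"jaw":0.1,"linear":[-1,0.4,0],"twist":0},{"jaw":0.1,"linear":[0,0,0],"twist":0},{"jaw":0.1,"linear":[0,0,0],"twist":0}]'
python3 - <<'E'
from h import *
print(robot.get_obs()['position'])
c=shot('scene'); t=shot('top');a=cv2.resize(c['color'][190:350,170:330],(480,480));b=cv2.resize(t['color'][180:280,350:460],(320,291),interpolation=cv2.INTER_CUBIC)
im=np.zeros((480,800,3),np.uint8);im[:,:480]=a;im[:291,480:]=b
cv2.imwrite('pics/s5.png',im)
E
```

```text
time: 9.77
position: [0.5084, 0.0182, 0.2635]
tool_rot: [0.813, 0.583, -0.0, -0.0]
ft_force: [0.8, 0.1, -5.7]
grip_width: 0.0179
grip_force: 35.0
time: 10.52
position: [0.5128, -0.1663, 0.2632]
tool_rot: [0.814, 0.581, 0.0, -0.001]
ft_force: [0.5, 0.4, -4.4]
grip_width: 0.0181
grip_force: 35.0
[ 0.51280618 -0.16632817  0.26324473]
```

View pics/s5.png

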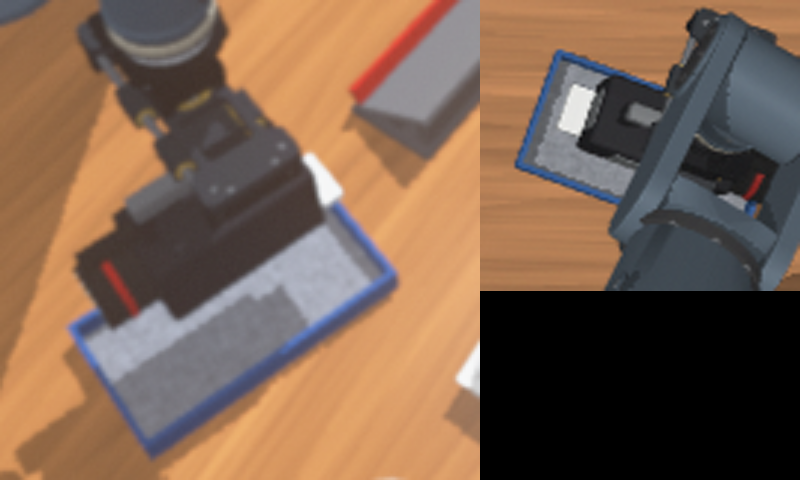

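The camera hangs upright over the tray and parallel to it, with the shoe at (320,180) and the red lens ring at (120,290). I'll check its position and pitch in tray axes.

```bash
python3 - <<'E'
from h import *
a=np.radians(71.15);ey=np.array([np.cos(a),np.sin(a)]);ex=np.array([ey[1],-ey[0]])
for n,cen in(('top',(.5099,-.1747)),('scene',(.5106,-.1782))):
    c=load(n);P=cloud(c);hsv=cv2.cvtColor(c['color'],cv2.COLOR_BGR2HSV);z=P[...,2]
    d=P[...,:2]-np.array(cen);X,Y=d@ex,d@ey;S,V=hsv[...,1],hsv[...,2]
    near=(abs(X)<.09)&(abs(Y)<.16)
    for k,m in(('shoe',near&(Y>.07)&(z>.1)&(S<50)&(V>150)),('ring',near&(z>.1)&(z<.24)&(S>130)&((hsv[...,0]<8)|(hsv[...,0]>172))),('dark top',near&(z>.19)&(z<.235)&(V<60))):
        if m.sum(): print(n,k,m.sum(),'X',np.percentile(X[m],[3,97]).round(4),'Y',np.percentile(Y[m],[3,97]).round(4),'Z',np.percentile(z[m],[3,97]).round(4))
    m=near&(z>.195)&(z<.235)&(V<60)
    if m.sum()>20: 
        A=np.c_[X[m],Y[m],np.ones(m.sum())];print('slope',np.linalg.lstsq(A,z[m],rcond=None)[0])
E
```

```text
top shoe 141 X [-0.0265  0.0208] Y [0.0889 0.1132] Z [0.1286 0.1406]
top ring 27 X [-0.032  -0.0091] Y [-0.0895 -0.0828] Z [0.1739 0.1971]
top dark top 536 X [-0.0387  0.0312] Y [-0.0907  0.0855] Z [0.1939 0.2326]
slope [ 0.05038659 -0.06046784  0.21280158]
scene shoe 102 X [-0.0227  0.0354] Y [0.0824 0.1121] Z [0.1311 0.2082]
scene ring 70 X [-0.0044  0.0279] Y [-0.091  -0.0833] Z [0.1732 0.2007]
```

It is within 3 mm of the centre on both axes. I'll lower it, slowly at the end.

```bash
python3 -m pendant '[{"jaw":0.1,"linear":[0,0,1],"twist":0},{"jaw":0.1,"linear":[0,0,1.5],"twist":0},{"jaw":0.1,"linear":[0,0,1.5],"twist":0},{"jaw":0.1,"linear":[0,0,1.5],"twist":0},{"jaw":0.1,"linear":[0,0,1.5],"twist":0},{"jaw":0.1,"linear":[0,0,1.5],"twist":0},{"jaw":0.1,"linear":[0,0,1],"twist":0},{"jaw":0.1,"linear":[0,0,0.6],"twist":0},{"jaw":0.1,"linear":[0,0,0.3],"twist":0},{"jaw":0.1,"linear":[0,0,0.3],"twist":0},{"jaw":0.1,"linear":[0,0,0.3],"twist":0}]'
python3 -m pendant '[{"jaw":0.1,"linear":[0,0,0.3],"twist":0},{"jaw":0.1,"linear":[0,0,0.3],"twist":0},{"jaw":0.1,"linear":[0,0,0.2],"twist":0}]'
```

```text
time: 11.53
position: [0.5141, -0.1667, 0.1539]
tool_rot: [0.813, 0.582, 0.0, 0.001]
ft_force: [-0.5, 1.0, -4.9]
grip_width: 0.0181
grip_force: 35.0
time: 11.78
position: [0.5139, -0.1662, 0.1461]
tool_rot: [0.814, 0.581, 0.001, -0.0]
ft_force: [1.3, 6.9, 9.8]
grip_width: 0.0177
grip_force: 35.0
```

The camera has touched down, probably shoe end first. I'll ease the grip so it settles flat, then lower a little more.

```bash
python3 -m pendant '[{"jaw":0.1,"linear":[0,0,0],"twist":0},{"jaw":0.1,"linear":[0,0,0.15],"twist":0},{"jaw":0.1,"linear":[0,0,0.15],"twist":0},{"jaw":0.1,"linear":[0,0,0.15],"twist":0},{"jaw":0.1,"linear":[0,0,0],"twist":0}]' 7
python3 - <<'E'
from h import *
c=shot('scene');P=cloud(c);hsv=cv2.cvtColor(c['color'],cv2.COLOR_BGR2HSV);z=P[...,2];V=hsv[...,2];S=hsv[...,1]
a=np.radians(71.15);ey=np.array([np.cos(a),np.sin(a)]);ex=np.array([ey[1],-ey[0]])
d=P[...,:2]-np.array((.5106,-.1782));X,Y=d@ex,d@ey
for k,m in(('shoe',(abs(X)<.03)&(Y>.085)&(Y<.12)&(z>.008)&(z<.05)&(S<50)&(V>150)),('top',(abs(X)<.045)&(abs(Y)<.1)&(z>.075)&(z<.11)&(V<60))):
    print(k,m.sum(),np.percentile(X[m],[3,97]),np.percentile(Y[m],[3,97]),np.percentile(z[m],[3,50,97]))
m=(abs(X)<.03)&(abs(Y)<.075)&(z>.08)&(z<.11)&(V<60);A=np.c_[X[m],Y[m],np.ones(m.sum())];print('slope',np.linalg.lstsq(A,z[m],rcond=None)[0],m.sum())
E
```

```text
time: 12.2
position: [0.5138, -0.166, 0.1426]
tool_rot: [0.814, 0.581, 0.001, 0.0]
ft_force: [-0.9, 4.9, 7.8]
grip_width: 0.018
grip_force: 7.0
shoe 72 [-0.02111526  0.02464735] [0.0950942  0.11202806] [0.00834999 0.01442267 0.01862731]Traceback (most recent call last):
  File "<stdin>", line 6, in <module>
    return _quantile_unchecked(
        a, q, axis, out, overwrite_input, method, keepdims, weights)
    return _ureduce(a,
                    func=_quantile_ureduce_func,
    ...<5 lines>...
                    overwrite_input=overwrite_input,
                    method=method)
    r = func(a, **kwargs)
    result = _quantile(arr,
                       quantiles=q,
    ...<2 lines>...
                       out=out,
                       weights=wgt)
    slices_having_nans = np.isnan(arr[-1, ...])
                                  ~~~^^^^^^^^^
IndexError: index -1 is out of bounds for axis 0 with size 0
```

The shoe top is at 15 mm, so that end is on the floor. I'll lower the lens end gently with a minimal grip.

```bash
python3 -m pendant '[{"jaw":0.1,"linear":[0,0,0.1],"twist":0},{"jaw":0.1,"linear":[0,0,0.1],"twist":0},{"jaw":0.1,"linear":[0,0,0.1],"twist":0},{"jaw":0.1,"linear":[0,0,0.1],"twist":0},{"jaw":0.1,"linear":[0,0,0],"twist":0},{"jaw":0.1,"linear":[0,0,0],"twist":0}]' 3
python3 - <<'E'
from h import *
c=shot('scene');cv2.imwrite('pics/s6.png',cv2.resize(c['color'][200:350,170:330],(640,600)))
E
```

```text
time: 12.75
position: [0.5135, -0.167, 0.1372]
tool_rot: [0.814, 0.582, -0.0, 0.0]
ft_force: [-2.2, 0.8, 5.2]
grip_width: 0.0181
grip_force: 3.0
```

View pics/s6.png

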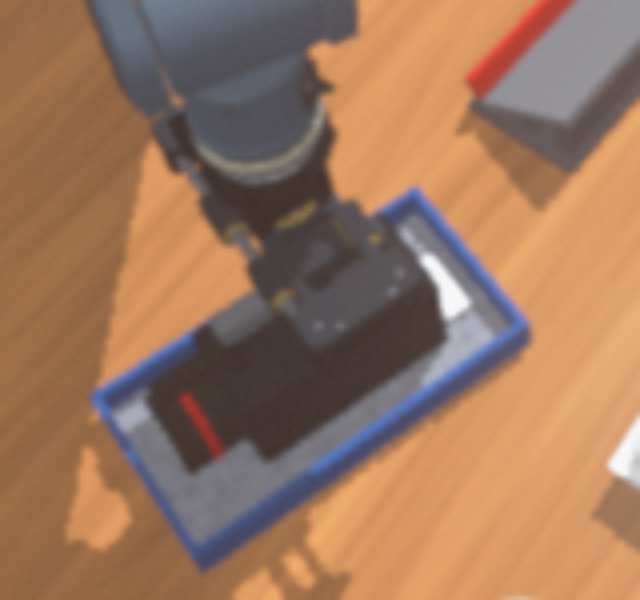

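The picture shows the camera inside the tray and parallel to its walls, with the shoe at (445,285) and the lens at (185,420). I'll release, rise and check.

```bash
python3 -m pendant '[{"jaw":0.35,"linear":[0,0,0],"twist":0},{"jaw":0.5,"linear":[0,0,0],"twist":0},{"jaw":0.6,"linear":[0,0,0],"twist":0},{"jaw":0.6,"linear":[0,0,0],"twist":0},{"jaw":0.6,"linear":[0,0,-0.5],"twist":0},{"jaw":0.6,"linear":[0,0,-1.5],"twist":0},{"jaw":0.6,"linear":[0,0,-3],"twist":0},{"jaw":0.6,"linear":[0,0,-4],"twist":0},{"jaw":0.6,"linear":[0,0,-4],"twist":0},{"jaw":0.6,"linear":[0,0,-3],"twist":0}]'
python3 -m pendant '[{"jaw":0.6,"linear":[-4,0,0],"twist":0},{"jaw":0.6,"linear":[-4,0,0],"twist":0},{"jaw":0.6,"linear":[-4,0,0],"twist":0},{"jaw":0.6,"linear":[-4,0,0],"twist":0},{"jaw":0.6,"linear":[-4,0,0],"twist":0},{"jaw":0.6,"linear":[0,0,0],"twist":0},{"jaw":0.6,"linear":[0,0,0],"twist":0}]'
python3 - <<'E'
from h import *
c=shot('scene');t=shot('top');im=np.zeros((480,800,3),np.uint8);im[:,:480]=cv2.resize(c['color'][190:350,170:330],(480,480));im[:291,480:]=cv2.resize(t['color'][180:280,350:460],(320,291));cv2.imwrite('pics/s7.png',im)
a=np.radians(71.15);ey=np.array([np.cos(a),np.sin(a)]);ex=np.array([ey[1],-ey[0]])
for n,c,cen in(('top',t,(.5099,-.1747)),('scene',c,(.5106,-.1782))):
    P=cloud(c);hsv=cv2.cvtColor(c['color'],cv2.COLOR_BGR2HSV);z=P[...,2];V=hsv[...,2];S=hsv[...,1]
    d=P[...,:2]-np.array(cen);X,Y=d@ex,d@ey
    m=(abs(X)<.06)&(abs(Y)<.12)&(z>.08)&(z<.105)&(V<60);q=np.c_[X[m],Y[m]].astype(np.float32);A=np.c_[q,np.ones(len(q))];print(n,m.sum(),'slope',np.linalg.lstsq(A,z[m],rcond=None)[0].round(3),cv2.minAreaRect(q))
    m=(abs(X)<.05)&(abs(Y)<.09)&(z>.115)&(z<.17);print('handle',m.sum(),X[m].mean(),np.percentile(Y[m],[2,98]),np.percentile(z[m],[5,50,95]))
    if m.sum()>20: print(np.polyfit(Y[m],z[m],1),np.polyfit(Y[m],X[m],1))
E
```

```text
time: 13.63
position: [0.5141, -0.1669, 0.3006]
tool_rot: [0.814, 0.582, 0.001, 0.002]
ft_force: [0.3, -0.3, -0.8]
grip_width: 0.052
grip_force: 0.0
time: 14.22
position: [0.4479, -0.3578, 0.2971]
tool_rot: [0.815, 0.58, 0.0, 0.0]
ft_force: [-1.0, 0.0, -0.4]
grip_width: 0.0523
grip_force: 0.0
top 884 slope [-0.001  0.007  0.089] ((-0.0005990564823150635, -0.008161790668964386), (0.07559362053871155, 0.19156193733215332), 0.00433660252019763)
handle 303 -0.001660199319252046 [-0.08492569  0.06631904] [0.11694426 0.1421944  0.14851751]
[0.09512271 0.13893851] [-0.00195656 -0.00166213]
scene 0 slope [0. 0. 0.] ((0.0, 0.0), (0.0, 0.0), 0.0)
handle 519 0.002243332360295248 [-0.08472974  0.0634223 ] [0.11694227 0.14197465 0.14651542]
[0.11380579 0.13763183] [0.01588955 0.00232404]
```

View pics/s7.png

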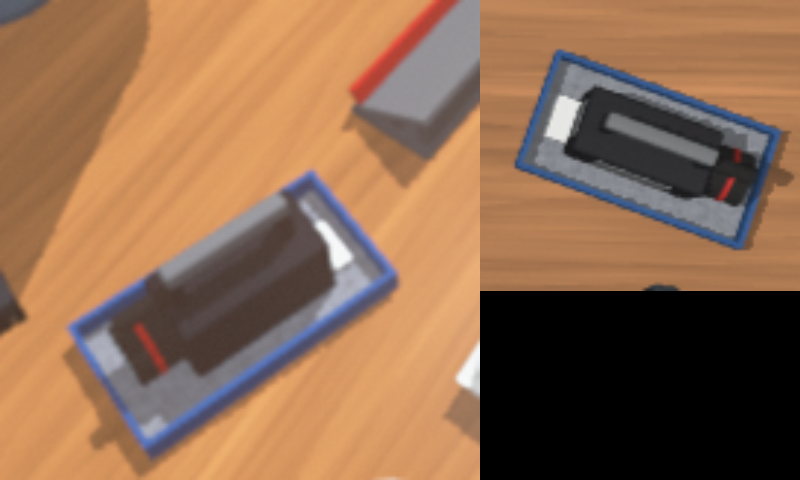

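The pictures show the camera upright in the tray: body top at 89 mm with a slope under 0.01, centred and parallel to the walls. The arm is clear, so I'm handing in.

```bash
python3 -c "
from rig import robot
print(robot.hand_in())"
```

```text
the job is handed in; nothing more can be done
None
```

I handed the job in at about 14 s: the knob is turned about 80°, the catch is slid about 28 mm clear, and the camcorder is released, upright and centred lengthways in the blue tray, with the arm clear and no contact with the lunch things; the hand-in call returned no verdict.

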